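# Set the sprung leg of the jig to its mark and hold its cam lever shut

### The arm

A 6-joint arm with a two-finger parallel gripper is mounted at the origin on the work surface; the furniture and walls round the work are solid. World frame = base frame: x ahead of the robot, y to its left, z up, the work surface at z = 0. Lengths are in m, angles in rad, forces in N, time in s.
With the tool pointing down it reaches from about 0.375 to 0.975 m from the base axis. Payload 3.8 kg.
Tool frame: the origin (TCP) lies midway between the tips of the shut fingers; the grasp point (between the pads) lies 19 mm behind it; z points along the fingers, y is the line along which they close (so a half turn about z gives the same grasp; the last joint's range is limited). The gripper opens to 85 mm and grips with 20 to 120 N. Pads are 22 mm wide; open, the fingers measure 114 mm over their backs; the gripper's body (76 mm by 85 mm) begins 54 mm behind the grasp point. The pads swing forward as they close: fully open they stand 13 mm farther back than shut.
Start: joints at [1.121, 0.264, 1.604, -0, 1.274, -0.037], TCP at [0.271, 0.618, 0.231] pointing down, gripper open.
Joint ranges: [-2.63, 2.63], [-0.94, 2.18], [0.31, 2.57], [-1.31, 4.45], [0, 2.66], [-2.55, 2.55]. Speed limits (rad/s): [2.57, 2.57, 3.14, 3.14, 3.14, 3.14].

### API

Orientations are given as a rotation vector (axis times angle).
In Python, from workcell import status, read_camera, workorder, masks_of gives the robot as it stands.
- The arm moves only by the tool drive_tool, never from a script. Its argument "rows" is a list of rows, each a list of 7 numbers: the turn, a rotation vector about the tool's x, y, z in degrees, then the shift along the tool's x, y, z in m, then the opening, from 0 (shut) to 1 (fully open). In form: [[ax, ay, az, tx, ty, tz, claw], ...]. A call has 1 to 8 rows; each row shifts and turns the commanded pose from where the row before left it, along the tool's axes as they then stand; what a row does not reach is not made up. A row lasts 1/12 s, in which the tool goes at most 41.7 mm and 7.16 degrees, less where a joint would pass 70% of its speed; a pose out of reach is approached as far as the arm can. A call is refused whole if a number of a shift passes 0.0417 or a number of a turn 7.16, either way. A call with a gripper value outside its range is refused whole. The fingers move at their own pace and stop on an object; "force" is the grip in N (left out, the last holds). Time passes only in rows, so rows that do not move let the fingers close. It gives the time, the measured TCP pose, the force, the opening and the grip force at its end, in the units of the state.
- status.read_state(): the state, without advancing time (a new reading comes with each control period).
- read_camera(name): name is "scene" or "top" or "wrist"; returns a dict with "color" (400x640x3 uint8, red, green, blue), "intrinsics" (3x3 intrinsics, pixels), "world_from_camera" (4x4, takes a point from camera to world coordinates); the wrist camera has in their place "mount" (4x4, takes a point from camera to tool coordinates, whose origin is the TCP and whose axes are the flange's). Camera axes: x right, y up, looking along -z (the intrinsics and any distortion apply to the point x, -y, -z); pixel columns grow to the right and rows downward; lengths in m; the calibration is good to about 2 mm. The wrist camera is an equidistant fisheye: a pixel r from the principal point sees the ray r / f radians off the axis. A picture is of the moment at which its call begins: read the wrist's pose just before it. There is no depth.
- workorder.finish_job(): hands the job in; it is judged then, once.
Trained networks look in a picture, given as the dict that the camera call returned (one of the last four; its "shot" number tells which), for a name from the list of things; names that differ only in an ending like _2 or _b are one class to them, and where a whole thing is asked for, a point or a joint stands for the part that bears it (a point fixed in the world has none). Each returns a list of dicts, best first, with "score" (0 to 1); they miss things now and then, are a little off and sometimes report something else, mostly with a low value. They report only what shows in the picture. A call takes as long as a camera call.
- masks_of(picture, name): "mask" (400x640 bool, what is visible of it) and "bbox" ([left, top, right, bottom] in pixels, round what is visible of it).
The state is a dict: "time": time; "q": joint angles; "joint_vel": joint speeds; "joint_torque": joint torques, N m; "tool_pos": TCP position; "tcp_rot": TCP orientation; "wrist_force": force on the tool from outside, world axes, zero at the start; "torque": the same for the moment, N m; "width": opening from 0.0 (shut) to 1.0 (fully open); "grip_force": force on a finger pad.
Only numpy, scipy, OpenCV 4.12 (cv2) and the standard library are available. Lean on these libraries where they do the work, as an engineer would, in place of code of your own. Each camera call takes 0.05 s, during which the arm holds its last target. There are 200 camera calls.

### The job

The rectangular plywood offcut lies askew on top of the jig's pocket: seat it flat and square in the pocket and let go of it. Then, with the orange cam lever still open, push the jig's sprung sliding leg out by its blue cross bar until the yellow pointer lines up with the red mark, and only there squeeze the lever shut against the head. Finish still holding leg and lever like that, pointer at the mark and lever fully shut, so that I can tighten the screw; leave the other things on the table alone.

Things in the scene. Friction and masses are not known exactly. Their poses are not given: they have to be found in the camera images.
- board: rectangular plywood offcut, 55 x 140 x 18 mm, loose, about 0.1 kg; it starts lying level on the ridges of the pocket walls, 0.25 to 0.45 rad askew, its underside 24.5 mm above the table; origin at the centre of its underside, x along its 55 mm width, y along its 140 mm length. Either end may go either way.
- jig: plywood base plate 246 x 176 x 12 mm, fixed to the table, at a place and turn that differ each time; origin at the middle of its underside (z = 0), +x is the direction in which the leg slides out. The board pocket is at its -x end, the leg on two rods at its +x end.
- pocket (a point): centre of the pocket's floor on the plate's top (z = 12 mm, jig x = -85 mm), turned like the jig. Inside 59 mm along jig x and 144 along jig y: the board's length goes along jig y, 2 mm play a side. Walls 9 mm thick, 12.5 mm high with 45 degree ridged tops; those along the long sides have a 76 mm gap in the middle, where fingers on the board can reach down to the plate.
- leg: sliding leg with clamp head; origin in the head's middle at the height of the plate's top (12 mm), axes as the jig's. Slides along jig +x 0 to 55 mm; home is jig x = 17 mm. A spring pulls it home (3 N, 4 N at the far end; friction under 1 N), so it must be held out. Head x -30 to 30, z 17 to 55 mm, flat fixed flank at y = -18 mm; runner below z 17 mm is 36 mm wide.
- cross_bar (a point): middle of the -x face of the blue cross bar, at leg x = 30, y = 0, z = 32 mm; fingers that straddle the head push the leg out here. The bar is 8 mm thick, 92 mm long across (y -46 to 46 mm), z 17 to 47 mm in the frame of the leg; a steel tube with a rubber foot goes on beyond it.
- pointer (a point): tip of the yellow pointer on the leg's -y side, 54 mm from the head's middle line, at leg x = 0, 6 mm over the plate
- mark: red clip on the jig's white scale, fixed; origin at the middle of its 3 mm red line on the plate's top, axes as the jig's. The pointer is at the mark when both have the same jig x; that is 22 to 48 mm from the pointer's home place, different each time.
- lever (a joint): orange cam lever on the +y side of the head, rad: 0 shut (outer face flat at leg y = 18 mm, head and lever 36 mm wide), 0.24 open (tip out to y = 31, 49 mm wide). Upright pivot at leg x = -30, y = 10 mm, blade to x = 25, z 22 to 52 mm. A spring opens it (3 N at the tip): it stays shut only while squeezed. Two fingers, one on the fixed flank and one on the lever, shut it by closing.
- lever_tip (a point): outer face of the lever near its free end, at mid height (49 mm above the table); when shut at leg x = 22, y = 18 mm
- spray_can: aerosol can with green cap, 67 x 67 x 225 mm, standing, origin under its centre; leave alone
- glue_bottle: white glue bottle with orange nozzle, 65 x 64 x 206 mm, standing, origin under its centre; leave alone
- mug: white mug, 83 x 113 x 93 mm, origin under its centre; leave alone
- tape_measure: yellow tape measure, 38 x 80 x 66 mm, origin under its centre; leave alone
- masking_tape: roll of masking tape lying flat, 104 x 102 x 25 mm, origin under its centre; leave alone
- triangle_offcut: triangular plywood offcut, 65 x 120 x 18 mm, origin under its centre; not the board, leave alone

How it is judged:
By the outcome, as a careful person would: the job done as asked, in the order asked, and still so for the second after the job is handed in, while the arm keeps its last pose, push and grip.
It also fails if it takes over 38 s, if anything falls off the work surface, if the arm or the gripper's body presses on something with over 40 N, if the wrist force passes 120 N, or if a joint passes its speed limit or range.

## Working session

There is one attempt and no reset: what is moved stays moved. The work goes in short steps, Python scripts to look and compute and a tool call to move; the robot and the scene stay as the last step left them, time stands still between calls to the robot, and variables do not carry over. Pictures are saved under pics/ and viewed, at most 12 in all, crops included, and the job is handed in when it is done.

Besides the shell and the picture viewer there is one more tool, called by a JSON object that holds its "fn" and its "kwargs". drive_tool: Moves the arm, as the interface text tells. Its arguments: {"type":"object","properties":{"rows":{"type":"array"},"force":{"type":"number"}},"required":["rows"]}

```bash
ls; mkdir -p pics
cat > h.py <<'E'
import numpy as np, cv2
from scipy.spatial.transform import Rotation as R
from workcell import status, read_camera, workorder, masks_of
def save(p,n): cv2.imwrite('pics/'+n+'.png',cv2.cvtColor(p['color'],cv2.COLOR_RGB2BGR))
def tool():
    s=status.read_state(); T=np.eye(4); T[:3,:3]=R.from_rotvec(s['tcp_rot']).as_matrix(); T[:3,3]=s['tool_pos']; return T
def ray(p,uv,T=None):
    K=p['intrinsics']; x=(uv[0]-K[0,2])/K[0,0]; y=(uv[1]-K[1,2])/K[1,1]
    if 'mount' in p:
        r=np.hypot(x,y); d=np.array([x/r*np.sin(r),-y/r*np.sin(r),-np.cos(r)]) if r>0 else np.array([0,0,-1.]); W=T@p['mount']
    else: d=np.array([x,-y,-1.]); W=p['world_from_camera']
    return W[:3,3],W[:3,:3]@d
def at_z(p,uv,z,T=None):
    o,d=ray(p,uv,T); return o+d*(z-o[2])/d[2]
def proj(p,X,T=None):
    W=T@p['mount'] if 'mount' in p else p['world_from_camera']
    c=np.linalg.inv(W)@np.append(X,1); K=p['intrinsics']; x,y,z=c[0],-c[1],-c[2]
    if 'mount' in p:
        r=np.hypot(x,y); a=np.arctan2(r,z); x,y=x/r*a,y/r*a
    else: x,y=x/z,y/z
    return np.array([K[0,0]*x+K[0,2],K[1,1]*y+K[1,2]])
E
python3 - <<'E'
from h import *
print(status.read_state())
for n in ('top','scene'):
    p=read_camera(n); save(p,n+'0'); print(n,p['intrinsics'].tolist(),p['world_from_camera'].round(3).tolist() , [k for k in p])
    for c in ('board','jig','mark','leg','pointer','lever'):
        for m in masks_of(p,c)[:2]:
            r=cv2.minAreaRect(np.argwhere(m['mask'])[:,::-1].astype(np.float32)); print(c,round(m['score'],2),m['bbox'],r)
E
```

```text
pics
{'time': 0.0, 'q': array([ 1.12110889e+00,  2.64764206e-01,  1.60539589e+00,  7.40035042e-07,
        1.27368659e+00, -3.69474182e-02]), 'joint_vel': array([ 4.94531182e-04, -3.89295544e-04,  8.05038337e-04, -4.50121744e-06,
       -9.39271566e-04, -5.83858813e-04]), 'joint_torque': array([ 2.54777960e-04, -5.15081334e+01, -3.67322373e+01,  1.31628229e-05,
        1.26481365e-02, -2.38415964e-06]), 'tool_pos': array([0.27046638, 0.61763864, 0.22994275]), 'tcp_rot': array([-0.64362691, -3.07439765,  0.00343547]), 'wrist_force': array([-0.64982142, -0.6295457 ,  0.35211663]), 'torque': array([ 0.00211277, -0.0527493 ,  0.03057919]), 'grip_force': 0.0, 'width': 0.9989673335881977}
top [[435.90410785071685, 0.0, 315.39192067306817], [0.0, 435.90410785071685, 201.26768236735998], [0.0, 0.0, 1.0]] [[0.004, 0.999, -0.053, 0.414], [-1.0, 0.004, -0.006, -0.195], [-0.005, 0.053, 0.999, 1.04], [0.0, 0.0, 0.0, 1.0]] ['color', 'intrinsics', 'world_from_camera', 'shot']
board 0.9 [337.9, 211.0, 401.7, 231.4] ((367.5045471191406, 221.3096466064453), (61.530174255371094, 24.064607620239258), 1.
[... 1205 characters left out ...]
2 [309.5, 152.0, 401.9, 229.1] ((350.13043212890625, 191.0018768310547), (89.57794952392578, 61.87047576904297), 45.83031463623047)
jig 0.47 [321.3, 154.2, 361.5, 186.5] ((340.8731689453125, 167.75852966308594), (37.6453971862793, 29.194387435913086), 12.094758033752441)
leg 0.94 [321.0, 150.4, 356.2, 185.1] ((340.73077392578125, 167.34616088867188), (37.654300689697266, 30.201885223388672), 11.309932708740234)
pointer 0.84 [321.0, 153.6, 361.6, 185.0] ((340.63079833984375, 167.953857421875), (35.72200393676758, 30.26447296142578), 7.125016689300537)
lever 0.7 [334.4, 163.2, 353.3, 183.2] ((340.02740478515625, 173.51280212402344), (23.560762405395508, 12.142853736877441), 25.016895294189453)
```

Run:
```python
import cv2,numpy as np
a=cv2.imread('pics/top0.png'); b=cv2.imread('pics/scene0.png')
A=cv2.resize(a[120:270,290:450],None,fx=2.5,fy=2.5,interpolation=2); B=cv2.resize(b[120:270,280:440],None,fx=2.5,fy=2.5,interpolation=2)
cv2.imwrite('pics/c0.png',np.vstack([np.hstack([A,B]),np.hstack([cv2.resize(a,(400,225)),cv2.resize(b,(400,225))])]))
```

```text
(no output)
```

View pics/c0.png

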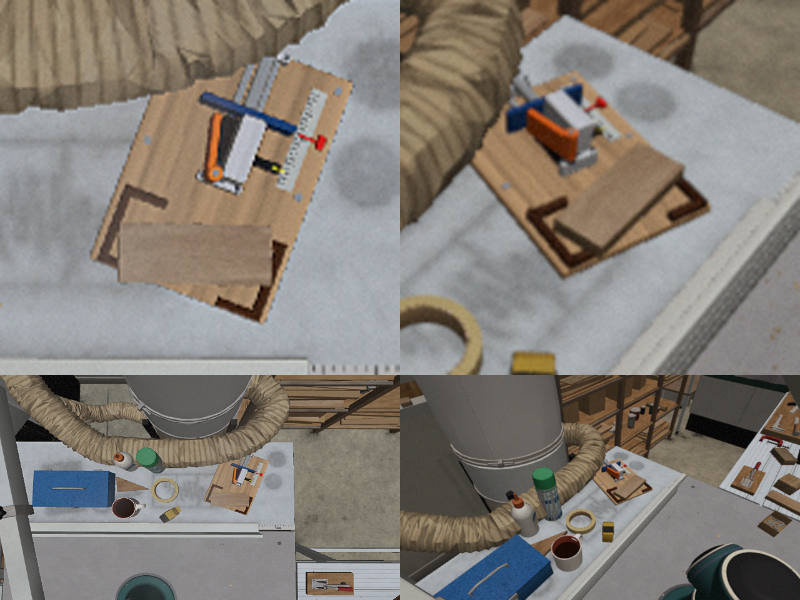

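Run:
```python
from h import *
p=read_camera('top'); q=read_camera('scene')
c=lambda u,v:(290+u/2.5,120+v/2.5)
C=[at_z(p,c(*k),.012)[:2].round(4) for k in ((352,85),(265,322),(93,260))]
print(C, [np.linalg.norm(C[0]-C[1]),np.linalg.norm(C[1]-C[2])])
print('board',[at_z(p,c(*k),.0425)[:2].round(3) for k in ((118,224),(268,222),(272,284),(118,282))])
print('mark',at_z(p,c(315,140),.012),'ptr',at_z(p,c(280,170),.018), 'clip',at_z(p,c(322,141),.012))
for n in ('spray_can','glue_bottle','mug','tape_measure','masking_tape'):
  for cam in (p,q):
    m=masks_of(cam,n)
    if m: 
        b=m[0]['bbox']; print(n,round(m[0]['score'],2),[at_z(cam,((b[0]+b[2])/2,b[3]),.0)[:2].round(3), at_z(cam,((b[0]+b[2])/2,b[1]),.2)[:2].round(3)])
# hose: silhouette points in top 
for u in ((0,112),(150,95),(270,55),(350,0)):
    print('hose',[at_z(p,c(*u),z)[:2].round(2) for z in (.05,.2,.35)])
# scene hose edge right at crop(400offset)
d=lambda u,v:(280+u/2.5,120+v/2.5)
for u in ((125,30),(110,90),(75,170),(40,210)):
    print('hoseS',[at_z(q,d(*u),z)[:2].round(2) for z in (.05,.2,.35)])
```

```text
[array([ 0.5822, -0.4627]), array([ 0.3579, -0.3788]), array([ 0.4154, -0.2173])] [np.float64(0.23947797393497386), np.float64(0.17143074403385178)]
board [array([ 0.448, -0.239]), array([ 0.451, -0.377]), array([ 0.394, -0.38 ]), array([ 0.395, -0.239])]
mark [ 0.52965317 -0.42714463  0.012     ] ptr [ 0.50054017 -0.39269301  0.018     ] clip [ 0.52872426 -0.43375538  0.012     ]
spray_can 0.97 [array([ 0.531, -0.011]), array([ 0.6  , -0.045])]
spray_can 0.75 [array([0.56 , 0.001]), array([ 0.603, -0.079])]
glue_bottle 0.91 [array([0.54 , 0.087]), array([0.584, 0.034])]
glue_bottle 0.58 [array([0.56 , 0.096]), array([0.563, 0.038])]
mug 0.98 [array([0.338, 0.07 ]), array([0.422, 0.02 ])]
mug 0.77 [array([0.365, 0.093]), array([0.361, 0.071])]
tape_measure 0.76 [array([ 0.323, -0.092]), array([ 0.395, -0.111])]
tape_measure 0.81 [array([ 0.334, -0.059]), array([ 0.313, -0.021])]
masking_tape 0.82 [array([ 0.413, -0.069]), array([ 0.49 , -0.093])]
masking_tape 0.57 [array([ 0.427, -0.029]), array([ 0.39 , -0.004])]
hose [array([ 0.55, -0.13]), array([ 0.53, -0.14]), array([ 0.51, -0.15])]
hose [array([ 0.57, -0.27]), array([ 0.54, -0.26]), array([ 0.52, -0.25])]
hose [array([ 0.6 , -0.38]), array([ 0.57, -0.35]), array([ 0.55, -0.32])]
hose [array([ 0.65, -0.45]), array([ 0.62, -0.41]), array([ 0.58, -0.37])]
hoseS [array([ 0.64, -0.45]), array([ 0.52, -0.28]), array([ 0.4 , -0.12])]
hoseS [array([ 0.59, -0.35]), array([ 0.48, -0.21]), array([ 0.37, -0.07])]
hoseS [array([ 0.54, -0.24]), array([ 0.44, -0.12]), array([ 0.34, -0.  ])]
hoseS [array([ 0.53, -0.18]), array([ 0.44, -0.07]), array([0.34, 0.03])]
```

View pics/top0.png

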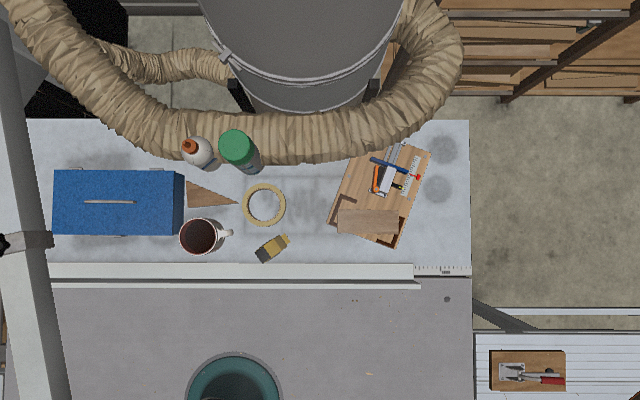

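Run:
```python
from h import *
p=read_camera('wrist'); save(p,'w0'); print(p['mount'].round(4).tolist(),p['intrinsics'].tolist())
a=cv2.imread('pics/scene0.png'); b=cv2.imread('pics/w0.png'); cv2.imwrite('pics/c1.png',np.vstack([cv2.resize(a,(480,300)),cv2.resize(b,(480,300))]))
```

```text
[[-0.0004, 0.9515, 0.3077, 0.0779], [1.0, 0.0008, -0.0013, 0.0001], [-0.0015, 0.3077, -0.9515, -0.1442], [0.0, 0.0, 0.0, 1.0]] [[309.70691628693146, 0.0, 320.545418495622], [0.0, 309.70691628693146, 194.9471667507048], [0.0, 0.0, 1.0]]
```

View pics/c1.png

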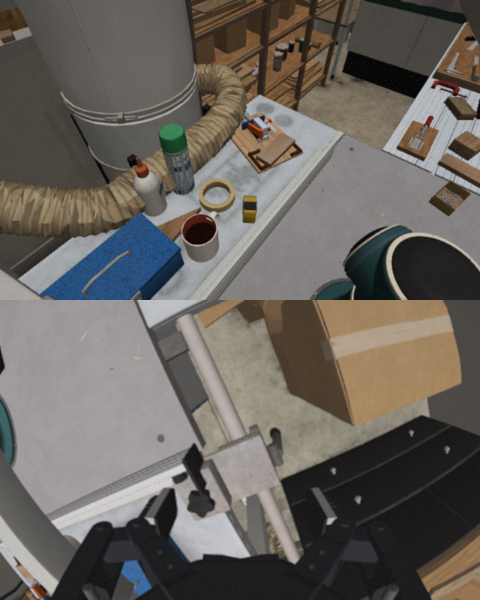

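Run:
```python
from h import *
p=read_camera('top'); w=read_camera('wrist'); T=tool()
for uv in ((0,240),(60,300),(95,340),(110,345)):
    print(uv,[(z,at_z(w,uv,z,T)[:2].round(2).tolist(),proj(p,at_z(w,uv,z,T)).round().tolist()) for z in (0,.1,.2,.3,)])
im=cv2.imread('pics/w0.png')[180:400,0:260]; tp=cv2.imread('pics/top0.png')[:, :160]
cv2.imwrite('pics/c2.png',np.hstack([cv2.resize(im,(473,400)),cv2.resize(tp,None,fx=1.9,fy=1)]))
```

```text
(0, 240) [(0, [0.12, -0.11], [281.0, 351.0]), (0.1, [0.14, 0.09], [182.0, 354.0]), (0.2, [0.16, 0.3], [59.0, 357.0]), (0.3, [0.18, 0.5], [-96.0, 361.0])]
(60, 300) [(0, [0.3, 0.0], [235.0, 271.0]), (0.1, [0.28, 0.17], [145.0, 289.0]), (0.2, [0.25, 0.35], [34.0, 310.0]), (0.3, [0.22, 0.52], [-108.0, 338.0])]
(95, 340) [(0, [0.42, 0.02], [228.0, 223.0]), (0.1, [0.36, 0.19], [140.0, 249.0]), (0.2, [0.3, 0.36], [31.0, 282.0]), (0.3, [0.24, 0.52], [-109.0, 324.0])]
(110, 345) [(0, [0.44, 0.06], [212.0, 214.0]), (0.1, [0.37, 0.22], [127.0, 242.0]), (0.2, [0.31, 0.37], [22.0, 277.0]), (0.3, [0.25, 0.53], [-113.0, 322.0])]
```

View pics/c2.png

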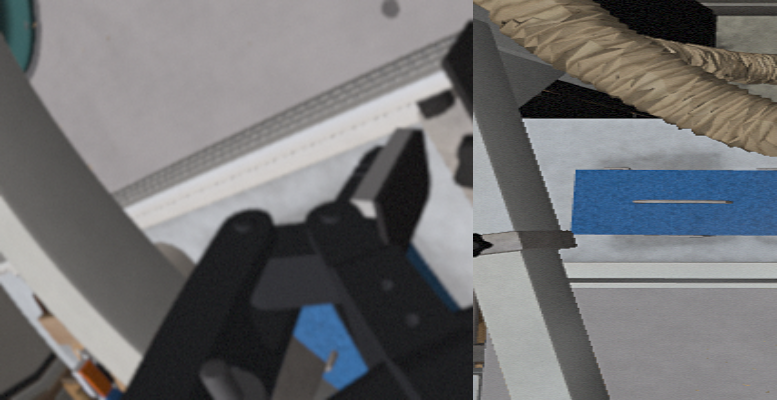

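Run:
```python
from h import *
p=read_camera('top'); w=read_camera('wrist'); T=tool()
tops={'E1':((23,100),(71,400)),'E2':((12,150),(54,400)),'E3':((0,280),(14,400))}
ws={'up':((0,202),(52,265),(104,340)),'mid':((0,284),(36,330),(74,372)),'low':((0,317),(66,391))}
for a,(u1,u2) in tops.items():
    o,d1=ray(p,u1);_,d2=ray(p,u2); n=np.cross(d1,d2)
    for b,us in ws.items():
        for u in us:
            q,d=ray(w,u,T); t=n@(o-q)/(n@d); print(a,b,(q+t*d).round(3))
```

```text
E1 up [0.123 0.294 0.176]
E1 up [0.217 0.319 0.166]
E1 up [0.318 0.332 0.176]
E1 mid [0.199 0.28  0.222]
E1 mid [0.262 0.292 0.222]
E1 mid [0.322 0.303 0.224]
E1 low [0.227 0.272 0.244]
E1 low [0.332 0.291 0.245]
E2 up [0.128 0.319 0.19 ]
E2 up [0.216 0.343 0.181]
E2 up [0.309 0.356 0.191]
E2 mid [0.199 0.305 0.233]
E2 mid [0.257 0.317 0.233]
E2 mid [0.313 0.328 0.234]
E2 low [0.225 0.297 0.253]
E2 low [0.322 0.316 0.254]
E3 up [0.14  0.373 0.22 ]
E3 up [0.213 0.391 0.212]
E3 up [0.293 0.399 0.218]
E3 mid [0.199 0.357 0.254]
E3 mid [0.249 0.365 0.254]
E3 mid [0.297 0.373 0.254]
E3 low [0.221 0.348 0.27 ]
E3 low [0.306 0.362 0.271]
```

```bash
cat >> h.py <<'E'
def yaw(T): return np.degrees(np.arctan2(T[1,1],T[0,1]))
def plan(wps,claw,T=None,st=.04,sa=7.0):
    """wps: [(x,y,z,psi_deg)], tool stays vertical; prints rows"""
    T=tool() if T is None else T; p=T[:3,3]; a=yaw(T); rows=[]
    tilt=R.from_matrix(T[:3,:3])
    for x,y,z,psi in wps:
        d=np.array([x,y,z])-p; n=max(1,int(np.ceil(max(np.linalg.norm(d)/st,abs(psi-a)/sa)-1e-6)))
        for i in range(n):
            M=np.array([[-np.sin(np.radians(a)),np.cos(np.radians(a)),0],[np.cos(np.radians(a)),np.sin(np.radians(a)),0],[0,0,-1]])
            rows.append([0,0,round(-(psi-a)/n,2)]+[round(v,4) for v in M@(d/n)]+[claw]); a+=(psi-a)/(n-i) if 0 else 0
            a=a0+(psi-a0)*(i+1)/n if i else a+(psi-a)/n if False else a
            if i==0: a0=a
            a=a0+(psi-a0)*(i+1)/n
            rows[-1][2]=round(-(psi-a0)/n,2)
        p=np.array([x,y,z])
    for i in range(0,len(rows),8): print('[['+'],['.join(','.join(f'{v:g}' for v in r) for r in rows[i:i+8])+']]')
E
python3 - <<'E'
# tidy the plan helper
s=open('h.py').read()
i=s.index("            rows.append"); j=s.index("        p=np.array([x,y,z])\n")
s=s[:i]+"            rows.append([0,0,round(-(psi-a0)/n,2)]+[round(v,4) for v in M@(d/n)]+[claw]); a+=(psi-a0)/n\n"+s[j:]
s=s.replace("        for i in range(n):\n            M","        a0=a\n        for i in range(n):\n            M").replace("    tilt=R.from_matrix(T[:3,:3])\n","")
open('h.py','w').write(s)
E
python3 -c "
from h import *
plan([(.27,.60,.36,66),(.40,.25,.36,45),(.42,0,.34,22),(.42,-.27,.22,0)],1)"
```

```text
[[0,0,0.09,-0.0017,-0.0043,-0.0322,1],[0,0,0.09,-0.0017,-0.0043,-0.0322,1],[0,0,0.09,-0.0017,-0.0043,-0.0322,1],[0,0,0.09,-0.0017,-0.0043,-0.0322,1],[0,0,2.1,-0.0261,-0.0267,0,1],[0,0,2.1,-0.0271,-0.0257,0,1],[0,0,2.1,-0.028,-0.0247,0,1],[0,0,2.1,-0.0289,-0.0237,0,1]]
[[0,0,2.1,-0.0297,-0.0226,0,1],[0,0,2.1,-0.0305,-0.0215,0,1],[0,0,2.1,-0.0313,-0.0203,0,1],[0,0,2.1,-0.032,-0.0192,0,1],[0,0,2.1,-0.0327,-0.018,0,1],[0,0,2.1,-0.0333,-0.0168,0,1],[0,0,3.29,-0.0273,-0.0232,0.0029,1],[0,0,3.29,-0.0286,-0.0216,0.0029,1]]
[[0,0,3.29,-0.0298,-0.02,0.0029,1],[0,0,3.29,-0.0308,-0.0182,0.0029,1],[0,0,3.29,-0.0318,-0.0164,0.0029,1],[0,0,3.29,-0.0327,-0.0146,0.0029,1],[0,0,3.29,-0.0335,-0.0127,0.0029,1],[0,0,2.75,-0.0313,-0.0126,0.015,1],[0,0,2.75,-0.0319,-0.0111,0.015,1],[0,0,2.75,-0.0324,-0.0096,0.015,1]]
[[0,0,2.75,-0.0328,-0.008,0.015,1],[0,0,2.75,-0.0331,-0.0064,0.015,1],[0,0,2.75,-0.0334,-0.0048,0.015,1],[0,0,2.75,-0.0336,-0.0032,0.015,1],[0,0,2.75,-0.0337,-0.0016,0.015,1]]
```

{"fn": "drive_tool", "kwargs": {"rows": [[0, 0, 0, -0.002, -0.004, -0.033, 1], [0, 0, 0, -0.002, -0.004, -0.033, 1], [0, 0, 0, -0.002, -0.004, -0.033, 1], [0, 0, 0, -0.002, -0.004, -0.033, 1], [0, 0, 2.1, -0.0261, -0.0267, 0, 1], [0, 0, 2.1, -0.0271, -0.0257, 0, 1], [0, 0, 2.1, -0.028, -0.0247, 0, 1], [0, 0, 2.1, -0.0289, -0.0237, 0, 1]]}}

```text
time: 2.22
tool_pos: [0.3248, 0.4594, 0.3637]
tcp_rot: [0.868, 3.019, 0.001]
wrist_force: [1.2, 0.0, -0.1]
width: 0.999
grip_force: 0.0
```

{"fn": "drive_tool", "kwargs": {"rows": [[0, 0, 2.1, -0.0297, -0.0226, 0, 1], [0, 0, 2.1, -0.0305, -0.0215, 0, 1], [0, 0, 2.1, -0.0313, -0.0203, 0, 1], [0, 0, 2.1, -0.032, -0.0192, 0, 1], [0, 0, 2.1, -0.0327, -0.018, 0, 1], [0, 0, 2.1, -0.0333, -0.0168, 0, 1], [0, 0, 3.29, -0.0273, -0.0232, 0.0029, 1], [0, 0, 3.29, -0.0286, -0.0216, 0.0029, 1]]}}

```text
time: 2.88
tool_pos: [0.4102, 0.1782, 0.3578]
tcp_rot: [1.362, 2.83, 0.001]
wrist_force: [0.4, -0.5, 0.4]
width: 1.002
grip_force: 0.0
```

{"fn": "drive_tool", "kwargs": {"rows": [[0, 0, 3.29, -0.0298, -0.02, 0.0029, 1], [0, 0, 3.29, -0.0308, -0.0182, 0.0029, 1], [0, 0, 3.29, -0.0318, -0.0164, 0.0029, 1], [0, 0, 3.29, -0.0327, -0.0146, 0.0029, 1], [0, 0, 3.29, -0.0335, -0.0127, 0.0029, 1], [0, 0, 2.75, -0.0313, -0.0126, 0.015, 1], [0, 0, 2.75, -0.0319, -0.0111, 0.015, 1], [0, 0, 2.75, -0.0324, -0.0096, 0.015, 1]]}}

```text
time: 3.55
tool_pos: [0.4257, -0.1017, 0.2981]
tcp_rot: [1.935, 2.473, 0.001]
wrist_force: [0.6, 0.3, -0.8]
width: 1.006
grip_force: 0.0
```

{"fn": "drive_tool", "kwargs": {"rows": [[0, 0, 2.75, -0.0328, -0.008, 0.015, 1], [0, 0, 2.75, -0.0331, -0.0064, 0.015, 1], [0, 0, 2.75, -0.0334, -0.0048, 0.015, 1], [0, 0, 2.75, -0.0336, -0.0032, 0.015, 1], [0, 0, 2.75, -0.0337, -0.0016, 0.015, 1], [0, 0, 0, 0, 0, 0, 1], [0, 0, 0, 0, 0, 0, 1]]}}

```text
time: 4.13
tool_pos: [0.4259, -0.2695, 0.2217]
tcp_rot: [-2.216, -2.222, 0.001]
wrist_force: [0.7, -0.1, -0.2]
width: 1.0
grip_force: 0.0
```

Run:
```python
from h import *
T=tool(); p=read_camera('wrist'); save(p,'w1'); s=status.read_state(); print(s['time'],T.round(4).tolist(),s['q'].round(2),s['wrist_force'])
import pickle; pickle.dump((p,T),open('w1.pkl','wb'))
for c in ('board','jig','mark','leg','pointer','lever','cross_bar'):
    for m in masks_of(p,c)[:2]: print(c,round(m['score'],2),m['bbox'])
cv2.imwrite('pics/w1v.png',cv2.resize(cv2.imread('pics/w1.png')[:, 80:560],(720,600)))
```

```text
4.1833 [[-0.0027, 1.0, -0.0023, 0.4259], [1.0, 0.0027, 0.0019, -0.2695], [0.0019, -0.0023, -1.0, 0.2217], [0.0, 0.0, 0.0, 1.0]] [-0.61 -0.06  1.97  0.    1.23 -0.62] [-0.33916537  1.58050563  0.06491284]
board 0.57 [288.8, 144.1, 343.8, 263.7]
jig 0.89 [269.5, 117.3, 458.1, 288.5]
leg 0.76 [369.1, 208.3, 463.0, 273.2]
leg 0.7 [306.7, 0.0, 398.5, 41.5]
pointer 0.96 [372.3, 204.8, 461.9, 273.6]
pointer 0.74 [305.9, 0.0, 398.8, 39.3]
lever 0.93 [375.3, 212.9, 428.6, 234.8]
cross_bar 0.64 [373.2, 209.5, 462.3, 272.0]
```

View pics/w1v.png

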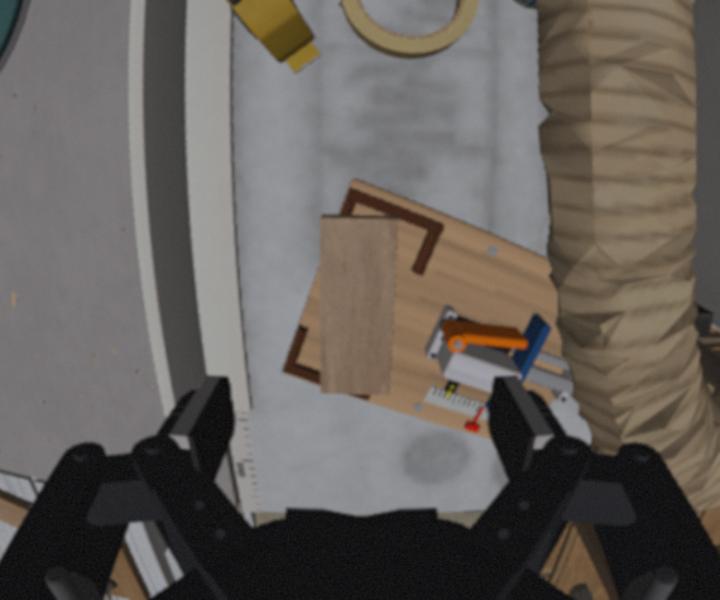

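Run:
```python
from h import *
import pickle
p,T=pickle.load(open('w1.pkl','rb'))
c=lambda u,v:(80+u/1.5,v/1.5)
B=np.array([at_z(p,c(*k),.0425,T)[:2] for k in ((321,216),(397,218),(390,393),(321,392))]); print('board',B.round(4).tolist(),B.mean(0))
m=masks_of(p,'board') if 0 else None
J=[at_z(p,c(*k),.012,T)[:2].round(4) for k in ((353,180),(283,373),(490,437))]; print('jig',J,np.linalg.norm(J[0]-J[1]),np.degrees(np.arctan2(*(J[0]-J[1])[::-1]))-90)
print('pivot',at_z(p,c(457,345),.064,T),'ptr',at_z(p,c(447,393),.018,T),'line',at_z(p,c(484,409),.012,T),'clip',at_z(p,c(475,424),.012,T))
for k in ((553,255),(560,330),(545,130)): print('hose',[at_z(p,c(*k),z,T)[:2].round(3).tolist() for z in (.05,.1,.15)])
t=cv2.imread('pics/top0.png')
```

```text
board [[0.3985, -0.2384], [0.4519, -0.2397], [0.4502, -0.3791], [0.3949, -0.3785]] [ 0.42387546 -0.30890408]
jig [array([ 0.4204, -0.2151]), array([ 0.3594, -0.3778]), array([ 0.5496, -0.4483])] 0.17375928752155956 -20.5521858783854
pivot [ 0.49616715 -0.32741708  0.064     ] ptr [ 0.50178469 -0.39418431  0.018     ] line [ 0.53940899 -0.41596843  0.012     ] clip [ 0.53277864 -0.43226987  0.012     ]
hose [[0.569, -0.263], [0.546, -0.251], [0.524, -0.24]]
hose [[0.583, -0.323], [0.558, -0.302], [0.534, -0.281]]
hose [[0.556, -0.172], [0.535, -0.175], [0.515, -0.178]]
```

{"fn": "drive_tool", "kwargs": {"rows": [[0, 0, 1.2, -0.0132, -0.0007, 0.032, 1], [0, 0, 0, -0.0132, -0.0007, 0.032, 1], [0, 0, 0, -0.0131, -0.0006, 0.032, 1], [0, 0, 0, 0, 0, 0.032, 1], [0, 0, 0, 0, 0, 0.032, 1], [0, 0, 0, 0, 0, 0.025, 1], [0, 0, 0, 0, 0, 0.0155, 1], [0, 0, 0, 0, 0, 0, 1]], "force": 40}}

```text
time: 5.2
tool_pos: [0.4219, -0.3053, 0.0187]
tcp_rot: [-2.232, -2.2, 0.001]
wrist_force: [-0.6, 0.7, -0.3]
width: 1.004
grip_force: 0.0
```

{"fn": "drive_tool", "kwargs": {"rows": [[0, 0, 0, 0, 0, 0, 0.5], [0, 0, 0, 0, 0, 0, 0.5], [0, 0, 0, 0, 0, 0, 0.5], [0, 0, 0, 0, 0, 0, 0.5], [0, 0, 0, 0, 0, 0, 0.5]]}}

```text
time: 5.62
tool_pos: [0.4263, -0.3092, 0.0246]
tcp_rot: [2.235, 2.201, 0.001]
wrist_force: [0.3, 1.4, 4.8]
width: 0.632
grip_force: 43.5
```

{"fn": "drive_tool", "kwargs": {"rows": [[0, 0, 0, 0, 0, -0.01, 0.5], [0, 0, 6.5, 0, 0, -0.01, 0.5], [0, 0, 6.5, 0, 0, 0, 0.5], [0, 0, 6.5, 0, 0, 0, 0.5], [0, 0, 0, 0, 0, 0, 0.5]]}}

```text
time: 6.03
tool_pos: [0.4246, -0.3082, 0.0434]
tcp_rot: [2.581, 1.789, 0.0]
wrist_force: [-0.5, -0.6, -1.2]
width: 0.632
grip_force: 42.9
```

Run:
```python
from h import *
import pickle
for i in range(3): print(status.read_state()['tool_pos'].round(4))
T=tool(); p=read_camera('wrist'); save(p,'w2'); pickle.dump((p,T),open('w2.pkl','wb'))
s=status.read_state(); print(s['time'],T.round(4).tolist(),yaw(T),s['wrist_force'],s['width'])
cv2.imwrite('pics/w2v.png',cv2.resize(cv2.imread('pics/w2.png')[50:350,120:520],(800,600),interpolation=2))
```

```text
[ 0.4246 -0.3082  0.0434]
[ 0.4246 -0.3082  0.0434]
[ 0.4246 -0.3082  0.0434]
6.0833 [[0.3509, 0.9364, 0.0005, 0.4246], [0.9364, -0.3509, -0.0005, -0.3082], [-0.0003, 0.0006, -1.0, 0.0434], [0.0, 0.0, 0.0, 1.0]] -20.540175030301878 [ 0.03808762  0.68450277 -0.64001303] 0.6303207965800652
```

View pics/w2v.png

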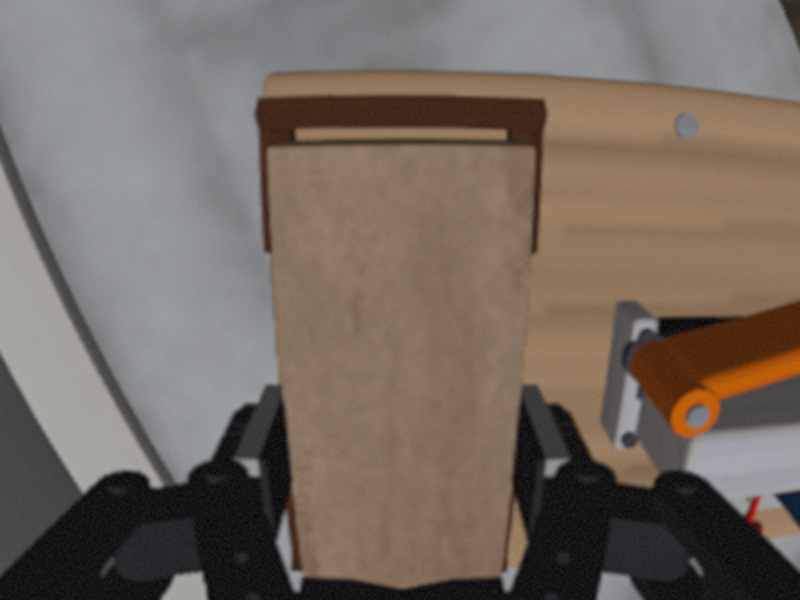

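Run:
```python
from h import *
import pickle
p,T=pickle.load(open('w2.pkl','rb'))
c=lambda u,v:(120+u/2,50+v/2)
def t(u,v,z):
    X=at_z(p,c(u,v),z,T); return ((T[:3,:3].T@(X-T[:3,3]))*1000).round(1)[:2]
for zb in (.0595,.0615): print('board top',zb,[t(*k,zb) for k in ((268,147),(535,147))])
print('walls out end',[t(*k,.020) for k in ((258,100),(545,100))],'plate-inner',[t(*k,.012) for k in ((295,141),(508,141))],'inner top',[t(*k,.020) for k in ((297,128),(507,128))])
print('wall side ends',[t(*k,.020) for k in ((267,250),(536,250))])
print('plate corner',t(268,75,.012))
print('pivot',t(695,415,.064))
```

```text
board top 0.0595 [array([ 69.1, -26.7]), array([69.1, 29. ])]
board top 0.0615 [array([ 69.3, -26.3]), array([69.3, 28.6])]
walls out end [array([ 79.1, -37.7]), array([79.1, 40. ])] plate-inner [array([ 66.9, -29.1]), array([66.9, 31.4])] inner top [array([ 71. , -27.1]), array([71. , 29.7])]
wall side ends [array([ 37. , -36.9]), array([36.9, 39.3])]
plate corner [ 86.2 -36.5]
pivot [ 6.6 74. ]
```

{"fn": "drive_tool", "kwargs": {"rows": [[0, 0, 0, -0.0005, 0, 0.012, 0.5], [0, 0, 0, 0, 0, 0.008, 0.5], [0, 0, 0, 0, 0, 0.005, 0.5], [0, 0, 0, 0, 0, 0.004, 0.5], [0, 0, 0, 0, 0, 0.001, 0.5], [0, 0, 0, 0, 0, 0, 0.5]]}}

```text
time: 6.58
tool_pos: [0.4238, -0.308, 0.0122]
tcp_rot: [-2.577, -1.793, 0.001]
wrist_force: [-1.1, 1.7, 4.1]
width: 0.63
grip_force: 43.6
```

{"fn": "drive_tool", "kwargs": {"rows": [[0, 0, 0, 0, 0, 0, 1], [0, 0, 0, 0, 0, 0, 1], [0, 0, 0, 0, 0, 0, 1], [0, 0, 0, 0, 0, -0.02, 1], [0, 0, 0, 0, 0, -0.035, 1], [0, 0, 0, 0, 0.02, -0.035, 1], [0, 0, 0, 0, 0.02, -0.035, 1], [0, 0, 0, 0, 0, 0, 1]]}}

```text
time: 7.25
tool_pos: [0.4695, -0.3274, 0.1466]
tcp_rot: [2.565, 1.784, 0.009]
wrist_force: [1.6, -1.0, 1.7]
width: 0.997
grip_force: 0.0
```

{"fn": "drive_tool", "kwargs": {"rows": [[0, 0, 0, 0, 0, 0, 1]]}}

```text
time: 7.33
tool_pos: [0.4649, -0.3245, 0.1411]
tcp_rot: [2.573, 1.79, 0.004]
wrist_force: [0.2, 0.6, -0.4]
width: 0.998
grip_force: 0.0
```

Run:
```python
from h import *
import pickle
T=tool(); p=read_camera('wrist'); save(p,'w3'); pickle.dump((p,T),open('w3.pkl','wb'))
s=status.read_state(); print(s['time'],T[:3,3],yaw(T),s['wrist_force'],s['width'])
cv2.imwrite('pics/w3v.png',cv2.resize(cv2.imread('pics/w3.png')[50:350,150:550],(800,600),interpolation=2))
```

```text
7.3833 [ 0.46494223 -0.32448759  0.14105548] -20.343890443363353 [-0.73100757  0.4661307   0.62370031] 0.9986645353020688
```

View pics/w3v.png

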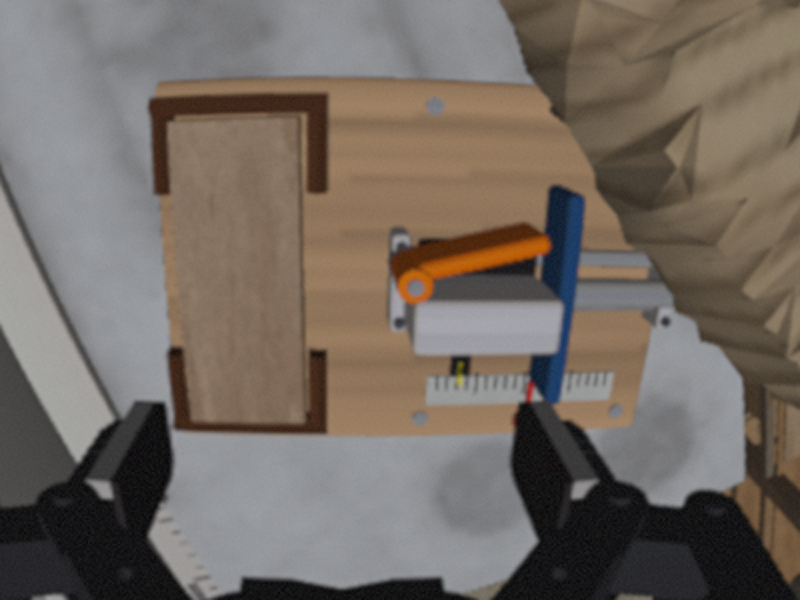

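Run:
```python
from h import *
import pickle
p,T=pickle.load(open('w3.pkl','rb')); p1,T1=pickle.load(open('w1.pkl','rb'))
c=lambda u,v:(150+u/2,50+v/2); g=np.radians(-20.4); ex=np.array([np.cos(g),np.sin(g)]); ey=np.array([-ex[1],ex[0]])
O=np.array([.4255,-.3098])+.085*ex
def j(X): return ((np.array([ex,ey])@(X[:2]-O))*1000).round(1)
W=lambda u,v,z: at_z(p,c(u,v),z,T)
B=[j(W(*k,.030)) for k in ((167,120),(300,113),(306,426),(190,424))]; print('board top',B,np.mean(B,0))
print('walls out .020',[j(W(*k,.020)) for k in ((151,100),(327,95),(326,432),(175,430))])
print('plate',[j(W(*k,.012)) for k in ((160,84),(631,428))])
print('ptr',j(W(460,388,.018)),j(W(460,370,.018)),'line',j(W(529,384,.012)),j(W(528.5,400,.012)))
print('bar top +y end, -y end -x edge',j(W(553,187,.059)),j(W(547,400,.059)),'head top',[j(W(*k,.067)) for k in ((415,300),(560,302),(557,355),(415,352))],'pivot',j(W(416,288,.064)),'tip',j(W(548,246,.064)))
pts=[at_z(p,c(*k),.0,T) for k in ((510,20),(550,105),(580,140),(600,195),(650,270),(700,345),(742,385))]
for z in (.05,.1,.15,.2): print('hose',z,[W(*k,z)[:2].round(3).tolist() for k in ((510,20),(550,105),(580,140),(600,195),(650,270),(700,345),(742,385))])
c1=lambda u,v:(80+u/1.5,v/1.5)
for z in (.05,.1,.15,.2): print('hose1',z,[at_z(p1,c1(*k),z,T1)[:2].round(3).tolist() for k in ((540,100),(545,130),(550,200),(553,255),(558,300),(570,370),(590,440))])
```

```text
board top [array([-113.7,   71.1]), array([-57.9,  72.2]), array([-57.7, -71.4]), array([-114.1,  -71.5])] [-85.85   0.1 ]
walls out .020 [array([-123.5,   79.9]), array([-47. ,  79.5]), array([-48.5, -80.8]), array([-125.2,  -81.3])]
plate [array([-121.4,   86.9]), array([120.4, -90.4])]
ptr [ 17.2 -57.9] [ 16.4 -48.1] line [ 54.8 -59.9] [ 55.7 -69.2]
bar top +y end, -y end -x edge [39.8 47.2] [ 47.3 -44. ] head top [array([-13.7,   4.5]), array([44. ,  3.4]), array([ 45.6, -19.2]), array([-12.8, -16.7])] pivot [-13.1   8.3] tip [37.8 25.1]
hose 0.05 [[0.565, -0.244], [0.57, -0.28], [0.578, -0.297], [0.58, -0.321], [0.596, -0.361], [0.616, -0.407], [0.639, -0.44]]
hose 0.1 [[0.55, -0.245], [0.554, -0.273], [0.56, -0.287], [0.562, -0.306], [0.574, -0.337], [0.59, -0.373], [0.608, -0.4]]
hose 0.15 [[0.534, -0.246], [0.537, -0.267], [0.542, -0.277], [0.543, -0.291], [0.552, -0.314], [0.564, -0.34], [0.577, -0.359]]
hose 0.2 [[0.519, -0.248], [0.521, -0.261], [0.524, -0.267], [0.524, -0.276], [0.53, -0.29], [0.537, -0.307], [0.546, -0.319]]
hose1 0.05 [[0.551, -0.151], [0.556, -0.172], [0.562, -0.222], [0.569, -0.263], [0.577, -0.298], [0.599, -0.359], [0.636, -0.433]]
hose1 0.1 [[0.532, -0.157], [0.535, -0.175], [0.541, -0.217], [0.546, -0.251], [0.554, -0.281], [0.571, -0.332], [0.603, -0.395]]
hose1 0.15 [[0.512, -0.164], [0.515, -0.178], [0.519, -0.212], [0.524, -0.24], [0.53, -0.264], [0.544, -0.306], [0.57, -0.357]]
hose1 0.2 [[0.492, -0.17], [0.495, -0.181], [0.498, -0.207], [0.501, -0.229], [0.506, -0.247], [0.517, -0.279], [0.537, -0.318]]
```

Run:
```python
from h import *
import pickle
p,T=pickle.load(open('w3.pkl','rb')); p1,T1=pickle.load(open('w1.pkl','rb'))
s=cv2.SIFT_create(3000,contrastThreshold=.005)
t=cv2.imread('pics/top0.png'); 
def tri(a,b):
    (o1,d1),(o2,d2)=a,b; d1=d1/np.linalg.norm(d1); d2=d2/np.linalg.norm(d2)
    A=np.stack([d1,-d2],1); x=np.linalg.lstsq(A,o2-o1,rcond=None)[0]; q1=o1+x[0]*d1; q2=o2+x[1]*d2
    return (q1+q2)/2,np.linalg.norm(q1-q2)
ptop=read_camera('top')
def run(pa,Ta,pb,Tb,nm):
    f=lambda q:s.detectAndCompute(cv2.resize(cv2.cvtColor(q['color'],7),None,fx=2,fy=2),None)
    (ka,da),(kb,db)=f(pa),f(pb)
    out=[]
    for m in cv2.BFMatcher().knnMatch(da,db,k=2):
        if m[0].distance<.85*m[1].distance:
            X,e=tri(ray(pa,np.array(ka[m[0].queryIdx].pt)/2,Ta),ray(pb,np.array(kb[m[0].trainIdx].pt)/2,Tb))
            if e<.005 and .53<X[0]<.85 and -.5<X[1]<-.1 and -.02<X[2]<.5: out.append(X)
    out=np.array(out); print(nm,len(out))
    if len(out): print(out[np.argsort(out[:,1])].round(3).tolist())
run(p,T,p1,T1,'w3w1');
```

```text
w3w1 95
[[0.738, -0.45, 0.117], [0.735, -0.446, 0.114], [0.724, -0.44, 0.116], [0.715, -0.424, 0.119], [0.705, -0.423, 0.122], [0.762, -0.42, 0.098], [0.732, -0.418, 0.115], [0.752, -0.418, 0.109], [0.769, -0.416, 0.094], [0.714, -0.415, 0.119], [0.751, -0.414, 0.107], [0.761, -0.412, 0.1], [0.708, -0.41, 0.117], [0.843, -0.41, 0.039], [0.646, -0.405, 0.066], [0.738, -0.402, 0.108], [0.793, -0.398, 0.065], [0.841, -0.398, 0.034], [0.72, -0.396, 0.114], [0.717, -0.392, 0.113], [0.608, -0.391, 0.035], [0.73, -0.383, 0.096], [0.628, -0.383, 0.087], [0.722, -0.382, 0.094], [0.679, -0.379, 0.115], [0.602, -0.376, 0.063], [0.619, -0.372, 0.109], [0.698, -0.369, 0.111], [0.663, -0.368, 0.121], [0.658, -0.366, 0.095], [0.614, -0.362, 0.114], [0.6, -0.36, 0.101], [0.55, -0.356, 0.038], [0.611, -0.354, 0.11], [0.611, -0.354, 0.11], [0.683, -0.349, 0.096], [0.543, -0.344, 0.037], [0.639, -0.341, 0.118], [0.632, -0.339, 0.112], [0.642, -0.336, 0.113], [0.658, -0.334, 0.113], [0.596, -0.332, 0.105], [0.547, -0.331, 0.032], [0.607, -0.33, 0.107], [0.655, -0.329, 0.108], [0.595, -0.329, 0.098], [0.
[... 458 characters left out ...]
.294, 0.098], [0.593, -0.294, 0.098], [0.58, -0.291, 0.019], [0.645, -0.288, 0.112], [0.65, -0.279, 0.111], [0.602, -0.279, 0.106], [0.573, -0.275, 0.076], [0.54, -0.271, 0.017], [0.599, -0.269, 0.11], [0.532, -0.268, 0.006], [0.614, -0.268, 0.11], [0.585, -0.268, 0.097], [0.624, -0.267, 0.111], [0.623, -0.264, 0.11], [0.571, -0.263, 0.086], [0.599, -0.262, 0.111], [0.58, -0.26, 0.094], [0.592, -0.256, 0.107], [0.538, -0.255, 0.013], [0.584, -0.254, 0.097], [0.571, -0.252, 0.093], [0.577, -0.251, 0.093], [0.569, -0.251, 0.073], [0.63, -0.249, 0.112], [0.614, -0.246, 0.113], [0.531, -0.244, 0.004], [0.655, -0.242, 0.102], [0.62, -0.237, 0.114], [0.568, -0.218, 0.084], [0.531, -0.192, -0.001]]
```

Run:
```python
from h import *
import pickle
p,T=pickle.load(open('w3.pkl','rb'))
g=np.radians(-20.4); ex=np.array([np.cos(g),np.sin(g)]); ey=np.array([-ex[1],ex[0]]); O=np.array([.4255,-.3098])+.085*ex
im=cv2.imread('pics/w3.png')
def rect(z):  # rectified jig-frame image at height z: 0.25mm/px around pocket
    W=np.zeros((680,360,2),np.float32)
    for r in range(680):
        for c in range(360):
            a=O+ex*(-.130+c*.00025)+ey*(.085-r*.00025); W[r,c]=proj(p,np.array([a[0],a[1],z]),T)
    return cv2.remap(im,W[...,0],W[...,1],1)
out=[]
for z in (.030,.0375):
    r=rect(z)
    for cx,hx,hy in ((-85,27.5,70),):
        pt=lambda x,y:(int((x+130)*4),int((85-y)*4)); cv2.rectangle(r,pt(-85-hx,hy),pt(-85+hx,-hy),(0,255,0),1)
    out.append(r)
o=np.hstack(out); cv2.imwrite('pics/rect.png',cv2.resize(o,None,fx=.88,fy=.88,interpolation=cv2.INTER_AREA))
```

```text
(no output)
```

View pics/rect.png

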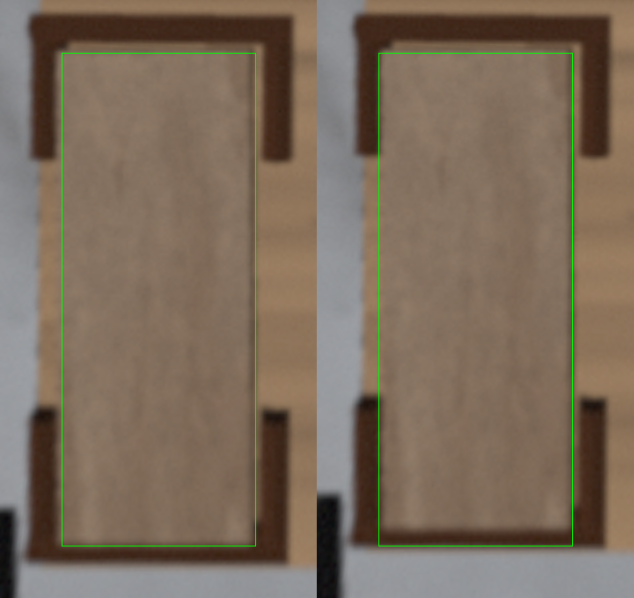

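```bash
cat >> h.py <<'E'
g=np.radians(-20.4); ex=np.array([np.cos(g),np.sin(g),0]); ey=np.array([-ex[1],ex[0],0]); ez=np.array([0,0,1.])
O=np.append(np.array([.4255,-.3098])+.085*ex[:2],0)
def jp(x,y,z): return O+ex*x/1000+ey*y/1000+ez*z/1000
def jf(X): return np.array([ex,ey,ez])@(X-O)*1000
def ori(th):
    t=np.radians(th); x=-np.cos(t)*ex-np.sin(t)*ez; return np.stack([x,ey,np.sin(t)*ex-np.cos(t)*ez],1)
def gplan(P,M,claw,T,st=.04,sa=7.0):
    rv=R.from_matrix(T[:3,:3].T@M).as_rotvec(); n=max(1,int(np.ceil(max(np.linalg.norm(P-T[:3,3])/st,np.degrees(np.linalg.norm(rv))/sa)-1e-6)))
    for i in range(n):
        C=T[:3,:3]@R.from_rotvec(rv*i/n).as_matrix()
        print([round(v,2) for v in np.degrees(rv)/n]+[round(v,4) for v in C.T@((P-T[:3,3])/n)]+[claw])
    return np.block([[M,P[:,None]],[np.zeros((1,3)),1]])
def blobs(p,T,lo=-75,hi=-45,x0=0,x1=80):
    """red line / yellow pointer columns in jig-frame, by colour"""
    im=cv2.cvtColor(p['color'],cv2.COLOR_RGB2HSV).astype(int); H,S,V=im[...,0],im[...,1],im[...,2]
    for n,m,z in (('red',((H<6)|(H>174))&(S>150)&(V>70),.0125),('yel',(H>22)&(H<34)&(S>150)&(V>90),.018)):
        X=[jf(at_z(p,(u,v),z,T)) for v,u in np.argwhere(m)]
        X=np.array([a for a in X if lo-20<a[1]<hi+10 and x0<a[0]<x1])
        if len(X):
            for y in range(-95,-40,4):
                s=X[(X[:,1]>=y)&(X[:,1]<y+4)]
                if len(s): print(n,y,len(s),s[:,0].mean().round(1),s[:,0].min().round(1),s[:,0].max().round(1))
E
python3 - <<'E'
from h import *
import pickle
p,T=pickle.load(open('w3.pkl','rb')); blobs(p,T)
T=tool(); 
print(T[:3,3]); T=gplan(jp(31,0,150),ori(20),.85,T); print(); gplan(jp(31,0,38),ori(20),.85,T)
E
```

```text
red -71 2 55.2 55.1 55.3
red -67 5 54.9 54.5 55.6
red -63 6 55.1 54.2 56.2
red -59 2 55.6 55.0 56.1
yel -55 4 15.8 15.7 15.9
yel -51 2 16.1 15.6 16.6
yel -47 4 15.9 15.2 16.3
[ 0.46133154 -0.32199724  0.13674833]
[np.float64(-1.12), np.float64(-1.13), np.float64(-6.35), np.float64(-0.0001), np.float64(0.0056), np.float64(-0.001), 0.85]
[np.float64(-1.12), np.float64(-1.13), np.float64(-6.35), np.float64(-0.0007), np.float64(0.0056), np.float64(-0.0008), 0.85]
[np.float64(-1.12), np.float64(-1.13), np.float64(-6.35), np.float64(-0.0013), np.float64(0.0055), np.float64(-0.0007), 0.85]
[np.float64(-1.12), np.float64(-1.13), np.float64(-6.35), np.float64(-0.0019), np.float64(0.0053), np.float64(-0.0006), 0.85]
[np.float64(-1.12), np.float64(-1.13), np.float64(-6.35), np.float64(-0.0025), np.float64(0.005), np.float64(-0.0004), 0.85]
[np.float64(-1.12), np.float64(-1.13), np.float64(-6.35), np.float64(-0.0031), np.float64(0.0047), np.float64(-0.0003), 0.85]
[np.float64(-1.12), np.float64(-1.13), np.float64(-6.35), np.float64(-0.0036), np.float64(0.0044), np.float64(-0.0001), 0.85]
[np.flo
[... 508 characters left out ...]
np.float64(-1.13), np.float64(-6.35), np.float64(-0.0053), np.float64(0.0018), np.float64(0.0006), 0.85]
[np.float64(-1.12), np.float64(-1.13), np.float64(-6.35), np.float64(-0.0055), np.float64(0.0012), np.float64(0.0008), 0.85]
[np.float64(-1.12), np.float64(-1.13), np.float64(-6.35), np.float64(-0.0056), np.float64(0.0006), np.float64(0.0009), 0.85]

[np.float64(0.0), np.float64(0.0), np.float64(0.0), np.float64(0.0128), np.float64(0.0), np.float64(0.0351), 0.85]
[np.float64(0.0), np.float64(0.0), np.float64(0.0), np.float64(0.0128), np.float64(0.0), np.float64(0.0351), 0.85]
[np.float64(0.0), np.float64(0.0), np.float64(0.0), np.float64(0.0128), np.float64(0.0), np.float64(0.0351), 0.85]
```

{"fn": "drive_tool", "kwargs": {"rows": [[-1.12, -1.13, -6.35, 0, 0.0056, -0.001, 0.85], [-1.12, -1.13, -6.35, -0.0007, 0.0056, -0.0008, 0.85], [-1.12, -1.13, -6.35, -0.0013, 0.0055, -0.0007, 0.85], [-1.12, -1.13, -6.35, -0.0019, 0.0053, -0.0006, 0.85], [-1.12, -1.13, -6.35, -0.0025, 0.005, -0.0004, 0.85], [-1.12, -1.13, -6.35, -0.0031, 0.0047, -0.0003, 0.85], [-1.12, -1.13, -6.35, -0.0036, 0.0044, -0.0001, 0.85]]}}

```text
time: 8.02
tool_pos: [0.4966, -0.3351, 0.1411]
tcp_rot: [1.6, 2.489, -0.051]
wrist_force: [-0.2, -0.4, 0.8]
width: 0.851
grip_force: 0.0
```

{"fn": "drive_tool", "kwargs": {"rows": [[-1.12, -1.13, -6.35, -0.0041, 0.004, 0, 0.85], [-1.12, -1.13, -6.35, -0.0045, 0.0035, 0.0002, 0.85], [-1.12, -1.13, -6.35, -0.0048, 0.003, 0.0004, 0.85], [-1.12, -1.13, -6.35, -0.0051, 0.0024, 0.0005, 0.85], [-1.12, -1.13, -6.35, -0.0053, 0.0018, 0.0006, 0.85], [-1.12, -1.13, -6.35, -0.0055, 0.0012, 0.0008, 0.85], [-1.12, -1.13, -6.35, -0.0056, 0.0006, 0.0009, 0.85], [0, 0, 0, 0, 0, 0, 0.85]]}}

```text
time: 8.68
tool_pos: [0.533, -0.3497, 0.1478]
tcp_rot: [0.495, 2.755, -0.087]
wrist_force: [-0.5, 0.5, 0.6]
width: 0.849
grip_force: 0.0
```

{"fn": "drive_tool", "kwargs": {"rows": [[0, 0, 0, 0, 0, 0, 0.85], [0, 0, 0, 0, 0, 0, 0.85]]}}

```text
time: 8.85
tool_pos: [0.5338, -0.3498, 0.1492]
tcp_rot: [0.502, 2.753, -0.088]
wrist_force: [-0.5, -0.4, -0.1]
width: 0.847
grip_force: 0.0
```

Run:
```python
from h import *
import pickle
T=tool(); p=read_camera('wrist'); save(p,'w4'); pickle.dump((p,T),open('w4.pkl','wb'))
s=status.read_state(); print(s['time'],s['q'].round(2),jf(T[:3,3]),np.degrees(R.from_matrix(T[:3,:3].T@ori(20)).as_rotvec()),s['width'])
blobs(p,T)
gplan(jp(31,0,38),ori(20),.85,T)
# check jig landmarks in image
for n,X in (('plate --',jp(-123,-88,12)),('plate ++',jp(-123,88,12))): print(n,proj(p,X,T))
m=masks_of(p,'lever'); print([(a['score'],a['bbox']) for a in m[:1]])
v=cv2.resize(cv2.imread('pics/w4.png'),(800,500))
cv2.imwrite('pics/w4v.png',v)
```

```text
8.9 [-0.68  0.07  2.03  0.16  0.72 -1.99] [ 30.43766215   0.22612525 149.15815666] [-0.07935494 -0.10921856 -0.25959465] 0.850818898811106
red -87 4 57.3 53.4 61.2
red -83 51 56.9 50.1 63.6
red -79 45 56.5 49.2 63.6
red -75 12 55.9 54.8 57.0
red -71 10 55.8 54.9 57.1
red -67 8 55.6 55.0 56.1
red -63 8 55.7 55.1 56.2
red -59 4 55.7 55.2 56.3
yel -55 7 16.6 15.9 17.9
yel -51 16 16.7 15.1 18.0
yel -47 19 16.8 15.2 18.2
[np.float64(-0.03), np.float64(-0.04), np.float64(-0.09), np.float64(0.0124), np.float64(-0.0001), np.float64(0.0349), 0.85]
[np.float64(-0.03), np.float64(-0.04), np.float64(-0.09), np.float64(0.0125), np.float64(-0.0001), np.float64(0.0349), 0.85]
[np.float64(-0.03), np.float64(-0.04), np.float64(-0.09), np.float64(0.0125), np.float64(-0.0001), np.float64(0.0349), 0.85]
plate -- [201.79843669 -38.01055015]
plate ++ [435.75707625 -39.67675219]
[(0.77, [319.3, 85.5, 357.6, 174.6])]
```

View pics/w4v.png

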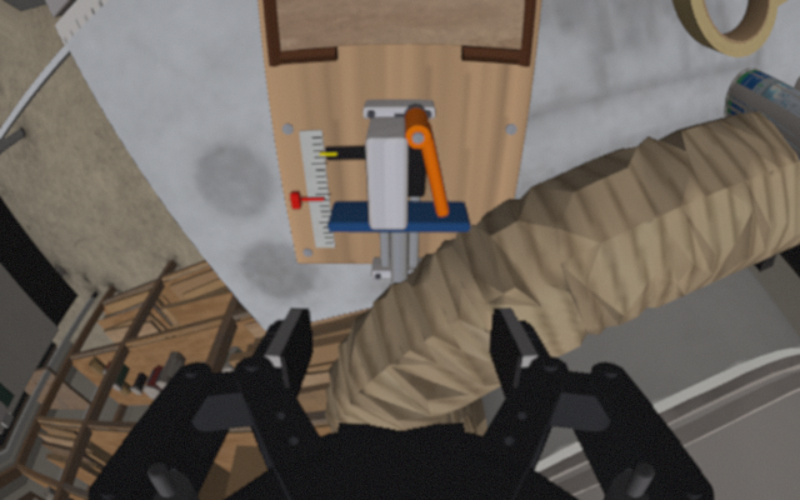

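{"fn": "drive_tool", "kwargs": {"rows": [[0, 0, 0, 0.0125, 0, 0.035, 0.85], [0, 0, 0, 0.0125, 0, 0.035, 0.85], [0, 0, 0, 0.0087, 0, 0.0238, 0.85], [0, 0, 0, 0.0036, 0, 0.01, 0.85], [0, 0, 0, 0, 0, 0, 0.85], [0, 0, 0, 0, 0, 0, 0.85]]}}

```text
time: 9.45
tool_pos: [0.5358, -0.3509, 0.0407]
tcp_rot: [0.498, 2.751, -0.089]
wrist_force: [0.1, -0.2, 0.9]
width: 0.851
grip_force: 0.0
```

```bash
cat > look.py <<'E'
from h import *
T=tool(); s=status.read_state(); p=read_camera('wrist')
print(s['time'],jf(T[:3,3]).round(1),'F jig',(np.array([ex,ey,ez])@s['wrist_force']).round(1),s['width'],s['grip_force'],'rot',np.degrees(R.from_matrix(T[:3,:3].T@ori(20)).as_rotvec()).round(1))
blobs(p,T,x1=120)
import sys; save(p,sys.argv[1])
E
python3 look.py w5
```

```text
9.45 [32.7 -0.1 40.7] F jig [ 0.1 -0.2  0.9] 0.8510689153739412 0.0 rot [-0.1  0.1 -0.1]
red -87 51 60.5 52.0 68.2
red -83 92 59.2 50.9 68.1
red -79 58 57.7 50.8 65.7
red -75 27 57.4 55.4 59.4
red -71 22 57.7 56.1 59.2
red -67 22 57.5 56.0 59.0
red -63 20 57.5 55.9 58.8
red -59 4 57.7 56.7 58.7
yel -59 1 18.0 18.0 18.0
yel -55 26 17.0 15.8 18.7
yel -51 33 17.9 16.6 19.5
yel -47 27 17.9 16.6 19.5
```

{"fn": "drive_tool", "kwargs": {"rows": [[0, 0, 0, -0.0047, 0, 0.0017, 0.85], [0, 0, 0, -0.0047, 0, 0.0017, 0.85], [0, 0, 0, -0.0047, 0, 0.0017, 0.85], [0, 0, 0, 0, 0, 0, 0.85]]}}

```text
time: 9.83
tool_pos: [0.5513, -0.3572, 0.0424]
tcp_rot: [0.496, 2.748, -0.092]
wrist_force: [-2.8, 0.8, 1.3]
width: 0.854
grip_force: 1.3
```

```bash
python3 look.py w6|grep -v red
```

```text
9.8333 [49.4 -0.6 42.4] F jig [-2.9 -0.2  1.3] 0.8544749607306334 1.3471496477723122 rot [-0.1  0.2 -0. ]
yel -59 2 28.0 27.6 28.3
yel -55 27 28.0 27.0 29.1
yel -51 2 28.7 28.4 29.1
```

{"fn": "drive_tool", "kwargs": {"rows": [[0, 0, 0, -0.0045, 0, 0.0024, 0.85], [0, 0, 0, -0.0045, 0, 0.0024, 0.85], [0, 0, 0, -0.0045, 0, 0.0024, 0.85], [0, 0, 0, 0, 0, 0, 0.85]]}}

```text
time: 10.22
tool_pos: [0.5646, -0.3618, 0.0385]
tcp_rot: [0.497, 2.751, -0.09]
wrist_force: [-3.2, 0.1, 1.7]
width: 0.85
grip_force: 1.5
```

```bash
python3 look.py w7
```

```text
10.2167 [63.5 -0.2 38.5] F jig [-3.1 -1.   1.7] 0.8502863257239154 1.521714460104704 rot [-0.1  0.1 -0.1]
red -87 66 59.2 50.9 66.4
red -83 123 57.8 49.4 66.4
red -79 77 56.5 49.4 64.6
red -75 34 56.8 54.7 58.7
red -71 27 56.6 54.7 58.7
red -67 25 56.7 55.4 57.8
red -63 25 56.6 55.4 57.8
red -59 5 56.5 55.4 57.7
yel -59 4 42.5 42.1 42.8
yel -55 27 41.9 40.7 43.5
yel -51 34 42.8 41.4 44.2
yel -47 30 42.7 41.4 44.2
```

{"fn": "drive_tool", "kwargs": {"rows": [[0, 0, 0, -0.0038, 0, 0.0014, 0.85], [0, 0, 0, -0.0038, 0, 0.0014, 0.85], [0, 0, 0, -0.0038, 0, 0.0014, 0.85], [0, 0, 0, 0, 0, 0, 0.85], [0, 0, 0, 0, 0, 0, 0.85], [0, 0, 0, 0, 0, 0, 0.85]]}}

```text
time: 10.77
tool_pos: [0.5749, -0.3655, 0.0381]
tcp_rot: [0.497, 2.752, -0.089]
wrist_force: [-4.4, 0.7, -1.2]
width: 0.85
grip_force: 1.7
```

```bash
python3 look.py w8
```

```text
10.7667 [74.5 -0.1 38.1] F jig [-4.3 -0.9 -1.2] 0.8501989386071629 1.6545871272683144 rot [-0.1  0.  -0.1]
red -87 74 58.5 51.1 65.4
red -83 128 57.3 49.7 65.4
red -79 83 56.3 49.7 64.6
red -75 30 56.2 54.8 57.7
red -71 29 56.4 54.8 57.7
red -67 25 56.6 55.5 57.7
red -63 25 56.6 55.5 57.7
yel -59 4 53.1 52.0 54.1
yel -55 33 52.8 51.3 54.8
yel -51 35 53.4 52.0 54.8
yel -47 27 53.5 52.1 54.8
```

{"fn": "drive_tool", "kwargs": {"rows": [[0, 0, 0, -0.0016, 0, 0.0006, 0.85], [0, 0, 0, -0.0016, 0, 0.0006, 0.85], [0, 0, 0, 0, 0, 0, 0.85], [0, 0, 0, 0, 0, 0, 0.85], [0, 0, 0, 0, 0, 0, 0.85]]}}

```text
time: 11.23
tool_pos: [0.5782, -0.3667, 0.0382]
tcp_rot: [0.497, 2.752, -0.089]
wrist_force: [-3.1, -0.4, -1.1]
width: 0.851
grip_force: 1.7
```

```bash
python3 look.py w9
python3 - <<'E'
from h import *
for n in ('top','scene'):
    p=read_camera(n); save(p,n+'9'); print(n); blobs(p,None,x1=120)
w=cv2.imread('pics/w9.png'); t=cv2.imread('pics/top9.png'); s=cv2.imread('pics/scene9.png')
p=read_camera('wrist'); u,v=proj(p,jp(56,-60,14),tool()).astype(int); print(u,v)
a=cv2.resize(w[max(0,v-60):v+60,max(0,u-80):u+80],(480,360),interpolation=2)
b=cv2.resize(t[140:220,360:440],(320,320),interpolation=2)
c=cv2.resize(w,(320,200))
o=np.zeros((560,800,3),np.uint8); o[:a.shape[0],:480]=a; o[:320,480:]=b; o[360:,:320]=c; o[330:530,480:740]=cv2.resize(s[140:200,300:378],(260,200),interpolation=2)
cv2.imwrite('pics/c9.png',o)
E
```

```text
11.2333 [78.  -0.1 38.2] F jig [-2.7 -1.5 -1.1] 0.8507420790738879 1.6911829076707363 rot [-0.1  0.1 -0.1]
red -87 77 58.4 50.3 65.8
red -83 134 57.4 49.7 65.8
red -79 85 56.3 49.7 64.3
red -75 37 56.5 54.7 58.3
red -71 27 56.5 54.8 57.6
red -67 25 56.6 55.5 57.7
red -63 27 56.6 55.5 57.7
red -59 6 56.3 55.6 57.0
yel -59 5 56.8 55.6 57.7
yel -55 37 56.1 54.2 57.7
yel -51 34 57.0 55.6 58.4
yel -47 27 57.0 55.6 58.4
top
scene
red -87 3 59.8 55.0 64.7
red -83 3 56.4 51.5 61.2
red -79 3 55.0 52.9 57.7
red -75 2 56.3 55.6 57.0
213 190
```

View pics/c9.png

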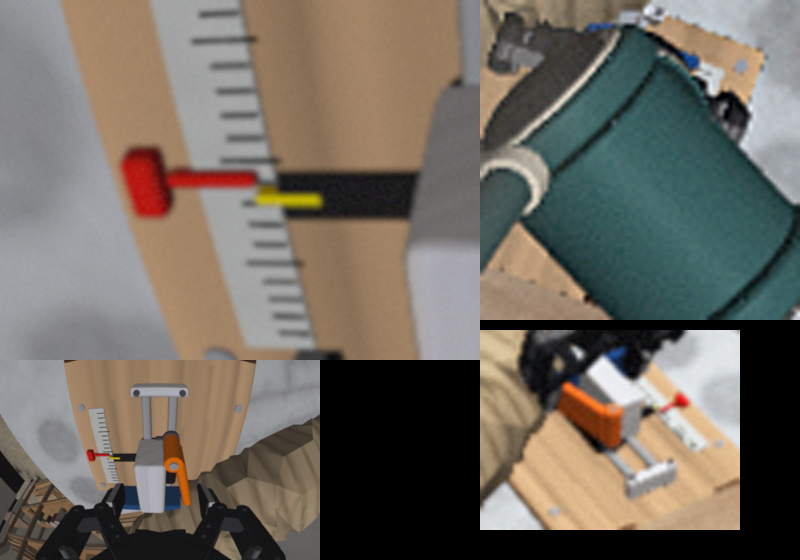

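{"fn": "drive_tool", "kwargs": {"rows": [[0, 0, 0, 0.0005, 0, -0.0002, 0.8], [0, 0, 0, 0.0005, 0, -0.0002, 0.76], [0, 0, 0, 0, 0, 0, 0.76], [0, 0, 0, 0, 0, 0, 0.76], [0, 0, 0, 0, 0, 0, 0.76]]}}

```text
time: 11.85
tool_pos: [0.5777, -0.3669, 0.039]
tcp_rot: [0.497, 2.75, -0.091]
wrist_force: [-3.7, -1.3, 1.6]
width: 0.762
grip_force: 1.7
```

```bash
python3 look.py w10
```

```text
11.85 [77.6 -0.5 39. ] F jig [-3.  -2.5  1.6] 0.7620134576867923 1.7367218347038715 rot [-0.1  0.1 -0.1]
red -87 75 58.6 50.6 65.4
red -83 132 57.4 49.9 65.4
red -79 84 56.3 50.0 64.6
red -75 35 56.2 54.3 57.9
red -71 32 56.4 55.0 57.9
red -67 31 56.5 55.1 57.9
red -63 33 56.5 55.1 58.0
red -59 6 56.2 55.1 57.3
yel -59 5 57.4 56.6 58.0
yel -55 33 56.6 55.2 58.0
yel -51 2 56.9 56.6 57.3
```

{"fn": "drive_tool", "kwargs": {"rows": [[0, 0, 0, 0.0007, 0, -0.0002, 0.76], [0, 0, 0, 0.0004, 0, -0.0001, 0.7], [0, 0, 0, 0.0004, 0, -0.0001, 0.64], [0, 0, 0, 0.0003, 0, -0.0001, 0.58], [0, 0, 0, 0, 0, 0, 0.58], [0, 0, 0, 0, 0, 0, 0.58], [0, 0, 0, 0, 0, 0, 0.58]], "force": 40}}

```text
time: 12.48
tool_pos: [0.5759, -0.3656, 0.0387]
tcp_rot: [0.497, 2.751, -0.089]
wrist_force: [-2.0, 3.2, 4.6]
width: 0.583
grip_force: 4.5
```

```bash
python3 look.py w11
```

```text
12.4833 [75.5  0.1 38.7] F jig [-3.   2.3  4.6] 0.5826407063038725 4.457697460893542 rot [-0.1  0.1 -0.1]
red -87 73 58.5 50.4 65.4
red -83 132 57.4 49.7 65.4
red -79 82 56.2 49.7 64.5
red -75 32 56.3 54.8 58.4
red -71 26 56.5 54.8 57.7
red -67 25 56.7 55.6 57.7
red -63 26 56.7 55.6 57.8
red -59 8 56.7 55.6 57.8
yel -59 3 56.3 55.6 57.0
yel -55 34 55.7 54.2 57.7
yel -51 28 56.6 55.6 57.7
yel -47 21 56.7 55.6 57.7
```

{"fn": "drive_tool", "kwargs": {"rows": [[0, 0, 0, 0.0003, 0, -0.0001, 0.5], [0, 0, 0, 0.0002, 0, 0, 0.44], [0, 0, 0, 0, 0, 0, 0.4], [0, 0, 0, 0, 0, 0, 0.3], [0, 0, 0, 0, 0, 0, 0.3], [0, 0, 0, 0, 0, 0, 0.3], [0, 0, 0, 0, 0, 0, 0.3]], "force": 40}}

```text
time: 13.12
tool_pos: [0.5753, -0.3674, 0.0389]
tcp_rot: [0.499, 2.749, -0.092]
wrist_force: [-4.1, -2.3, 5.1]
width: 0.404
grip_force: 41.9
```

```bash
python3 look.py w12
python3 - <<'E'
from h import *
p=read_camera('scene'); save(p,'s12'); blobs(p,None,x1=120)
w=cv2.imread('pics/w12.png'); o=np.zeros((600,800,3),np.uint8)
o[:360,:480]=cv2.resize(w[130:250,133:293],(480,360),interpolation=2); o[:300,480:]=cv2.resize(w[140:280,250:400],(320,300),interpolation=2)
o[360:,:384]=cv2.resize(w,(384,240)); cv2.imwrite('pics/c12.png',o)
E
```

```text
13.1167 [75.5 -1.8 38.9] F jig [-3.1 -3.6  5.1] 0.40396652834467983 41.901013143360615 rot [-0.2  0.2 -0.1]
red -87 71 58.5 50.5 65.5
red -83 133 57.5 49.8 65.5
red -79 85 56.4 49.8 64.6
red -75 30 56.4 54.9 57.8
red -71 32 56.3 54.9 57.9
red -67 31 56.4 55.0 57.9
red -63 32 56.4 55.0 57.9
red -59 9 56.3 55.0 57.9
yel -59 3 56.4 55.7 57.1
yel -55 34 56.0 54.3 57.8
yel -51 4 56.4 55.7 57.1
yel -47 4 57.3 57.1 57.8
red -87 4 59.5 55.0 64.7
red -83 3 56.4 51.5 61.2
red -79 3 55.0 52.9 57.7
red -75 2 56.3 55.6 57.0
```

View pics/c12.png

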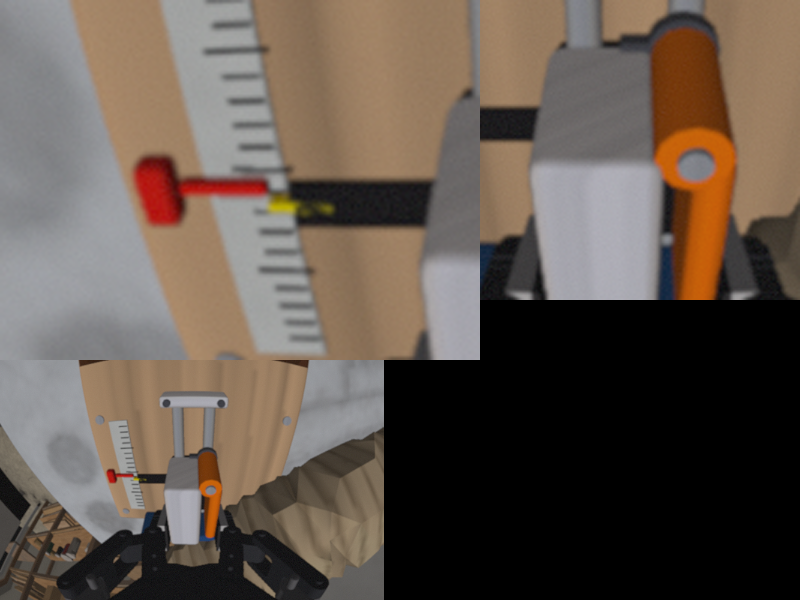

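```bash
python3 -c "
from h import *
s=status.read_state(); print(s['time'],s['width'],s['grip_force'],abs(s['joint_vel']).max())
print(workorder.finish_job())"
```

```text
13.2167 0.4021152923369003 41.89933206886053 0.0027585235199727026
the job is handed in; nothing more can be done
None
```

The job is handed in at 13.2 s: the board is seated flat in the pocket and released, the pointer is at the red mark (within about 1 mm by the camera), and the arm is still holding the leg out and the lever shut with about 42 N.

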